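# Turn the stiff leaf of the wax colour book

### The arm

A 7-joint arm with a two-finger parallel gripper is mounted at the origin on a cart in front of the work surface, level with it; the furniture and walls round the work are solid. World frame = base frame: x ahead of the robot, y to its left, z up, the work surface at z = 0. Lengths are in m, angles in rad, forces in N, time in s.
With the tool pointing down it reaches from about 0.4 to 0.85 m from the base axis. Payload 4.5 kg.
Tool frame: the origin (TCP) lies midway between the tips of the shut fingers; the grasp point (between the pads) lies 19 mm behind it; z points along the fingers, y is the line along which they close (so a half turn about z gives the same grasp; the last joint's range is limited). The gripper opens to 85 mm and grips with 20 to 120 N. Pads are 22 mm wide; open, the fingers measure 114 mm over their backs; the gripper's body (76 mm by 85 mm) begins 54 mm behind the grasp point. The pads swing forward as they close: fully open they stand 13 mm farther back than shut.
Start: joints at [-1.096, 0.689, -0.195, 1.565, 0.157, 0.902, -0.215], TCP at [0.267, 0.565, 0.231] pointing down, gripper open.
Joint ranges: [-3.01, 3.01], [-0.46, 2.08], [-1.47, 1.51], [0.13, 2.56], [-1, 4.14], [0.04, 2.09], [-2.66, 2.66]. Speed limits (rad/s): [2.57, 2.57, 3.14, 3.14, 3.14, 3.14, 3.14].

### API

Orientations are given as a unit quaternion [x, y, z, w].
In Python, from bench import state, camera, job gives the robot as it stands.
- The arm moves only by the tool carry_out, never from a script. Its argument "increments" is a list of rows, each a list of 4 numbers: the shift along the tool's x, y, z in cm, then the turn about the tool's z in degrees. A call has 1 to 10 rows; each row shifts and turns the commanded pose from where the row before left it, along the tool's axes as they then stand; what a row does not reach is not made up. A row lasts 1/8 s, in which the tool goes at most 62.5 mm and 10.7 degrees, less where a joint would pass 70% of its speed; a pose out of reach is approached as far as the arm can. A call with a gripper value outside its range is refused whole. "fingers" is the closure, from 0 (fully open) to 1 (shut), set as the call begins (left out, the last holds). The fingers move at their own pace and stop on an object; "squeeze" is the grip in N (left out, the last holds). Time passes only in rows, so rows that do not move let the fingers close. It gives the time, the measured TCP pose, the force, the opening and the grip force at its end, in the units of the state.
- state(): the state, without advancing time (a new reading comes with each control period).
- camera(name): name is "scene" or "top" or "wrist"; returns a dict with "image" (420x560x3 uint8, red, green, blue), "fx", "fy", "cx", "cy" (pixels), "rvec" (rotation vector, rad) and "tvec" (3), from world to camera coordinates, as OpenCV has them. Camera axes: x right, y down, z forward; pixel columns grow to the right and rows downward; lengths in m; the calibration is good to about 2 mm. The wrist camera is an equidistant fisheye: a pixel r from the principal point sees the ray r / f radians off the axis. A picture is of the moment at which its call begins. There is no depth.
- job.finish_job(): hands the job in; it is judged then, once.
The state is a dict: "time": time; "qpos": joint angles; "dq": joint speeds; "tau": joint torques, N m; "position": TCP position; "tcp_rot": TCP orientation; "contact_force": force on the tool from outside, world axes, zero at the start; "ft_torque": the same for the moment, N m; "finger_gap": opening from 0.0 (shut) to 1.0 (fully open); "finger_force": force on a finger pad.
Only numpy, scipy, OpenCV 4.12 (cv2) and the standard library are available. Lean on these libraries where they do the work, as an engineer would, in place of code of your own. Each camera call takes 0.05 s, during which the arm holds its last target. There are 200 camera calls.

### The job

The wax colour sample book lies open on the bench and its one stiff white leaf, with a red tab, stands part-way up from the right-hand cover. Turn that leaf over the spine by pushing it with your fingertips or the outside of your fingers, and press it gently down until it lies flat on the left-hand cover. Do not pinch the leaf or lift or shift the book, and leave the jar, the tin and the marker where they are.

Things in the scene. Friction and masses are not known exactly. Their poses are not given: they have to be found in the camera images.
- leaf (a joint): turning angle of the leaf about the spine, rad: 0 = flat on the right-hand cover (the book's -y side), 1.57 = upright, 3.14 = flat on the left-hand cover (+y side), where it stops on small rubber buffers. The hinge is stiff: the leaf stays wherever it is left, does not fall by itself and needs about 0.15 N m to turn (some 1.5 N at 100 mm from the spine). At the start it stands between 0.45 and 0.95.
- spine (a point): middle of the hinge axis, 19 mm above the table. Fixed to the book, so its axes are the book's: x along the spine (away from the robot at yaw 0), y towards the left-hand cover, z up. The leaf turns about its x axis, from -y up over the spine to +y.
- leaf_edge (a point): middle of the leaf's free edge, on the leaf's mid-plane, 132 mm from the hinge axis. The leaf is a rigid white plate with coloured wax discs on both faces, 150 mm along the spine, 5 mm thick, 80 g; a red tab in the middle of its free edge, 36 mm wide, sticks out to 144 mm from the hinge axis.
- book: the open sample book with the leaf it carries: two grey covers with white pages and coloured wax discs, 170 mm along the spine (x) by 312 mm across (y), covers 12 mm high; it stands loose on rubber feet, 1.6 kg. Origin at the centre of its underside, axes as the point spine.
- jar: dark amber glass jar with black lid, 68 mm wide, 78 mm high, loose, stands beyond the left-hand cover's far edge; origin at the centre of its underside. Leave alone.
- tin: round grey tin, 68 mm wide, 36 mm high, loose, stands on the robot's side of the left-hand cover; origin at the centre of its underside. Leave alone.
- pen: white marker with blue cap, 134 mm long (its y axis), 14 mm thick, loose, lies beyond the far edge of the right-hand cover; origin at the centre of its underside. Leave alone.

How it is judged:
On the way:
1. the fingers push the leaf past upright (between 63 and 120 degrees while touched) (value of joint leaf between 1.1 and 2.1 rad and contact force between the fingers and book above 0.1 N), for 0.1 s.
At the end, for the whole second after the job is handed in: the leaf lies flat on the left-hand cover (joint above 3.06 rad, within 5 degrees of flat), the book lies flat, at rest and within 20 mm of where it started, and jar, tin and marker are each within 20 mm of where they started (value of joint leaf above 3.06 rad and linear speed of book below 0.01 m/s and distance of each of book, jar, tin, pen from where it was at the start of the episode below 0.02 m and angle between book's own z axis and vertical below 0.03 rad); the robot touches nothing.
It fails at once if the book is lifted by more than 10 mm (height (world z) of book above 0.01 m).
It fails at once if the book is shifted by more than 20 mm (distance of book from where it was at the start of the episode above 0.02 m).
It fails at once if the leaf is pinched or forced while it is being turned (more than 20 N from the fingers while it stands more than 23 degrees clear of both covers; turning takes about 1.5 N) (contact force between the fingers and book above 20 N and value of joint leaf between 0.4 and 2.74 rad).
It fails at once if the book is pressed hard (more than 60 N from the fingers) (contact force between the fingers and book above 60 N).
It fails at once if the jar, the tin or the marker is moved by more than 20 mm (distance of any of jar, tin, pen from where it was at the start of the episode above 0.02 m).
It also fails if it takes over 45 s, if anything falls off the work surface, if the arm or the gripper's body presses on something with over 40 N, if the wrist force passes 120 N, or if a joint passes its speed limit or range.

## Working session

There is one attempt and no reset: what is moved stays moved. The work goes in short steps, Python scripts to look and compute and a tool call to move; the robot and the scene stay as the last step left them, time stands still between calls to the robot, and variables do not carry over. Pictures are saved under pics/ and viewed, at most 10 in all, crops included, and the job is handed in when it is done.

Besides the shell and the picture viewer there is one more tool, called after "Request:" as name([rows], argument=value, ...), one row to a line, values as JSON. carry_out: Moves the arm, as the interface text tells. Its arguments: {"type":"object","properties":{"increments":{"type":"array"},"fingers":{"type":"number"},"squeeze":{"type":"number"}},"required":["increments"]}

```bash
mkdir -p pics; ls; cat > h.py <<'E'
import numpy as np, cv2
from bench import state, camera, job
def ray(c,u,v):
    R=cv2.Rodrigues(np.array(c["rvec"],float))[0]; t=np.array(c["tvec"],float).ravel()
    d=R.T@np.array([(u-c["cx"])/c["fx"],(v-c["cy"])/c["fy"],1.]); return -R.T@t, d/np.linalg.norm(d)
def plane(c,u,v,z):
    o,d=ray(c,u,v); return o+d*(z-o[2])/d[2]
def tri(rays):
    A=sum(np.eye(3)-np.outer(d,d) for o,d in rays); b=sum((np.eye(3)-np.outer(d,d))@o for o,d in rays)
    return np.linalg.solve(A,b)
E
python3 - <<'E'
from h import *
s=state();print(s)
for n in("scene","top"):
    c=camera(n);cv2.imwrite(f"pics/{n}0.png",c["image"][:,:,::-1]);o,d=ray(c,c["cx"],c["cy"]);print(n,o,d,c["fx"])
    np.save(f"{n}0.npy",c,allow_pickle=True)
E
```

```text
pics
{'time': 0.0, 'qpos': array([-1.09622359,  0.69000488, -0.19454532,  1.56637762,  0.15727599,
        0.90251297, -0.21510725]), 'dq': array([-1.45760030e-03, -6.57251562e-04, -1.27919673e-04,  1.79937118e-03,
        1.95606910e-04, -4.90732877e-04,  3.97772035e-05]), 'tau': array([-3.86106967e-04, -5.39621937e+01, -1.26660191e+00, -1.58541763e+01,
        9.04094602e-03,  9.51701979e-03, -2.20230383e-06]), 'position': array([0.26638747, 0.56464044, 0.23046286]), 'tcp_rot': array([ 2.18562365e-01,  9.75822514e-01, -9.42406141e-04, -1.58922146e-04]), 'contact_force': array([-0.21073216,  0.03784374, -0.43129331]), 'ft_torque': array([ 0.0236569 , -0.02657351,  0.04746676]), 'finger_force': 0.0, 'finger_gap': 1.001523603036712}
scene [ 0.10039556 -0.37674756  0.81511487] [ 0.47345012  0.41302586 -0.77798112] 483.0199448570301
top [0.55062506 0.03394968 0.90998981] [ 0.03631113 -0.00828627 -0.99930618] 380.6951959821921
```

View pics/scene0.png

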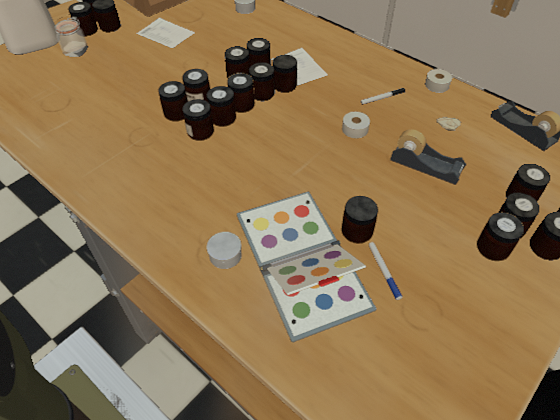

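View pics/top0.png

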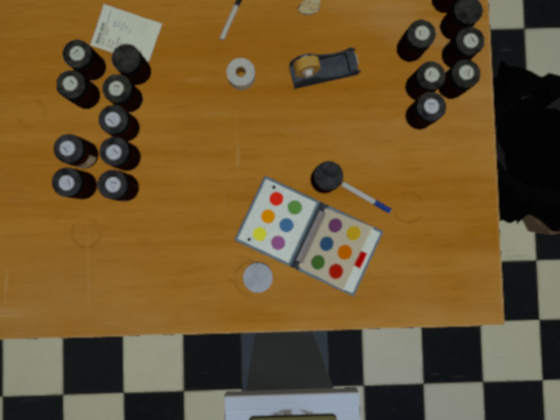

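The scene view shows the leaf part-way up, with its red tab near (328,282). The top view shows the book corners near (265,178), (237,240), (355,294) and (382,230), the tab near (360,259), the jar at (327,177), the tin at (257,277) and the pen at (365,197).

```bash
python3 - <<'E'
from h import *
C={n:np.load(f"{n}0.npy",allow_pickle=True).item() for n in("scene","top")}
rs={}
for n,b in (("scene",(310,270,350,295)),("top",(348,245,375,275))):
    hsv=cv2.cvtColor(C[n]["image"],cv2.COLOR_RGB2HSV)
    m=((hsv[...,0]<6)|(hsv[...,0]>174))&(hsv[...,1]>170)&(hsv[...,2]>90)
    k=np.zeros_like(m);k[b[1]:b[3],b[0]:b[2]]=1;m&=k
    ys,xs=np.nonzero(m);print(n,len(xs),xs.mean(),ys.mean(),cv2.minAreaRect(np.c_[xs,ys].astype(np.float32)))
    rs[n]=ray(C[n],xs.mean(),ys.mean())
tab=tri(list(rs.values()));print("tab",tab,[np.linalg.norm(np.cross(tab-o,d)) for o,d in rs.values()])
c=C["top"];hsv=cv2.cvtColor(c["image"],cv2.COLOR_RGB2HSV)
print("book px",[plane(c,*p,.012).round(4) for p in((265,178),(237,240),(355,294),(382,230))])
print("spine px",[plane(c,*p,.015).round(4) for p in((325,206),(294,265))])
m=(hsv[...,1]<90).astype(np.uint8);m[:,:225]=0;m[:170]=0;m[305:]=0;m[:,395:]=0
cs=sorted(cv2.findContours(m,0,2)[0],key=cv2.contourArea)[-3:]
for q in cs:
    r=cv2.minAreaRect(q);bx=cv2.boxPoints(r);print(r,[plane(c,*p,.012)[:2].round(4) for p in bx])
print("jar",plane(c,327,177,.078),"tin",plane(c,257,277,.036),"pen",plane(c,342,184,.014),plane(c,390,210,.014))
im=c["image"][165:305,220:400,::-1];cv2.imwrite("pics/topz.png",cv2.resize(im,None,fx=4,fy=4,interpolation=2))
E
```

```text
scene 98 327.7551020408163 280.59183673469386 ((328.0620422363281, 280.29559326171875), (5.382452964782715, 19.564790725708008), 70.01689910888672)
top 80 359.95 259.1375 ((360.0, 259.0), (5.366562843322754, 14.310833930969238), 26.56505012512207)
tab [ 0.47074072 -0.15063516  0.10019372] [np.float64(0.00028029436886135026), np.float64(0.0002802943688613656)]
book px [array([0.6591, 0.0479, 0.012 ]), array([0.5145, 0.1175, 0.012 ]), array([ 0.3808, -0.1561,  0.012 ]), array([ 0.5289, -0.225 ,  0.012 ])]
spine px [array([ 0.589 , -0.0917,  0.015 ]), array([ 0.4527, -0.0148,  0.015 ])]
((353.5668029785156, 187.4851531982422), (84.93202209472656, 23.9161376953125), 19.486129760742188) [array([ 0.6408, -0.0571]), array([ 0.6939, -0.0776]), array([ 0.6216, -0.2655]), array([ 0.5687, -0.2445])]
((257.2500305175781, 277.2500305175781), (28.991378784179688, 29.698482513427734), 45.0) [array([0.4269, 0.1207]), array([0.4746, 0.0703]), array([0.4254, 0.0234]), array([0.3779, 0.0738])]
((308.6678466796875, 235.4681396484375), (132.271484375, 71.8626480102539), 25.27772331237793) [array([0.5154, 0.1256]), array([0.6669, 0.0496]), array([ 0.5259, -0.2292]), array([ 0.3758, -0.1515])]
jar [ 0.6498823  -0.08924718  0.078     ] tin [0.43003749 0.07159347 0.036     ] pen [ 0.6400046 -0.1336872  0.014    ] [ 0.57555316 -0.24506951  0.014     ]
```

View pics/topz.png

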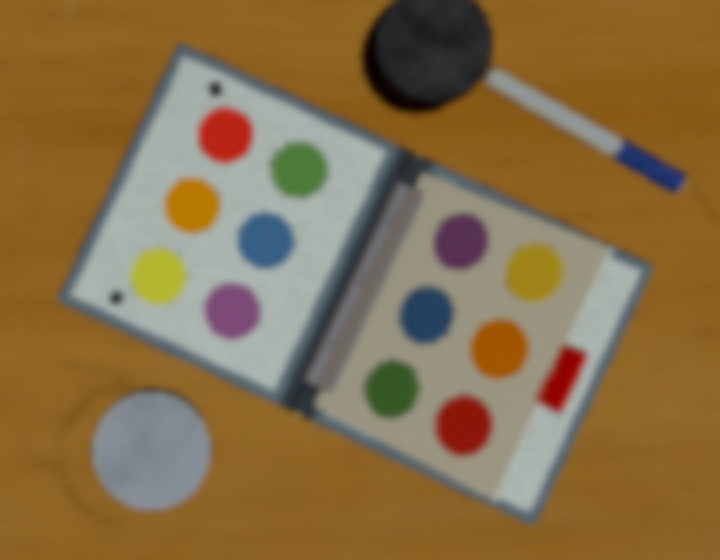

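The tab triangulates to (0.471, −0.151, 0.100). That is a radius of about 138 mm from the spine, matching the 138 mm expected at the tab's centre, and puts the leaf at about 0.63 rad. The book centre is at (0.521, −0.051) with yaw about −26.7°. The tool's y axis is already within 1.4° of the book's y axis, so I'll approach high with the fingers shut.

Request:
carry_out([
  [-4,-2.5,0,1.4],
  [-4,-2.5,0,0],
  [-4,-2.5,0,0],
  [-4,-2.5,0,0],
  [-4,-2.5,0,0],
  [-4,-2.5,0,0],
  [-4,-2.5,0,0],
  [-4,-2.5,0,0],
  [-4,-2.5,0,0],
  [-4,-2.5,0,0],
], fingers=1)

```text
time: 1.35
position: [0.5134, 0.1616, 0.231]
tcp_rot: [0.23, 0.973, -0.0, -0.0]
contact_force: [1.2, 0.1, 0.1]
finger_gap: 0.002
finger_force: 0.0
```

Request:
carry_out([
  [-1,-3.6,0,0],
  [-1,-3.6,0,0],
  [-1,-3.6,0,0],
  [-1,-3.6,0,0],
  [-1,-3.6,0,0],
  [-1,-3.6,0,0],
  [-1,-3.6,0,0],
  [-1,-3.6,0,0],
  [-1,-3.6,0,0],
  [-1,-3.6,0,0],
])

```text
time: 2.6
position: [0.4403, -0.2047, 0.231]
tcp_rot: [0.23, 0.973, 0.0, -0.0]
contact_force: [-0.5, -1.4, 1.3]
finger_gap: 0.01
finger_force: 0.0
```

```bash
cat >> h.py <<'E'
a=np.deg2rad(63.3); C0=np.array([.521,-.0514]); EX=np.array([np.sin(a),-np.cos(a)]); EY=np.array([np.cos(a),np.sin(a)])
def book(p): p=np.asarray(p); return np.r_[(p[:2]-C0)@EX,(p[:2]-C0)@EY,p[2]]
E
cat > st.py <<'E'
from h import *
from scipy.spatial.transform import Rotation as R
s=state();M=R.from_quat(s["tcp_rot"]).as_matrix()
print(s["time"],"book",book(s["position"]).round(4),"yhead",np.degrees(np.arctan2(M[1,1],M[0,1])).round(2),"zax",M[:,2].round(3),"F",s["contact_force"].round(2),s["qpos"].round(2),s["finger_gap"])
E
python3 st.py
```

```text
2.6 book [-0.0032 -0.1732  0.231 ] yhead 63.35 zax [-0.  0. -1.] F [-0.46 -1.39  1.29] [ 0.53  0.52 -0.29  1.97  0.23  0.68  1.2 ] 0.01019982461204105
```

Request:
carry_out([
  [0,0,3.5,0],
  [0,0,3.5,0],
  [0,0,3.5,0],
  [0,0,3,0],
  [0,0,2.5,0],
  [0,0,0.5,0],
  [0,1,0,0],
  [0,1,0,0],
  [0,0.5,0,0],
  [0,0,0,0],
])

```text
time: 3.85
position: [0.4527, -0.1806, 0.0668]
tcp_rot: [0.23, 0.973, 0.0, 0.001]
contact_force: [0.2, -0.1, -0.8]
finger_gap: 0.002
finger_force: 0.0
```

```bash
python3 - <<'E'
import st
from h import *
c=camera("scene");im=c["image"][190:345,225:400,::-1];cv2.imwrite("pics/s1.png",cv2.resize(im,None,fx=3.5,fy=3.5,interpolation=2))
E
```

```text
3.85 book [-0.003  -0.1461  0.0668] yhead 63.42 zax [ 0.001  0.    -1.   ] F [ 0.23 -0.05 -0.83] [ 0.36  0.81 -0.12  2.1   0.35  0.25  1.04] 0.0022985846188599444
```

View pics/s1.png

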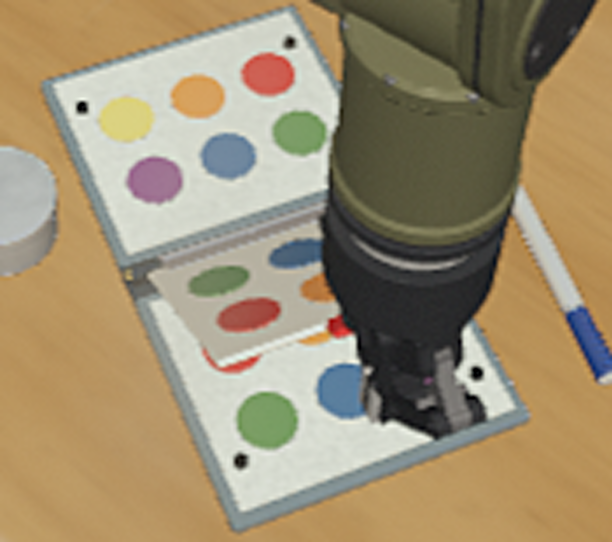

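Fingers sit just outside the red tab (340,325 in the crop), clear of everything. Now I'll push and rise along the arc.

Request:
carry_out([
  [0,0.5,0,0],
  [0,0.5,0,0],
  [0,0.5,-0.4,0],
  [0,0.5,-0.5,0],
  [0,0.5,-0.5,0],
  [0,0.5,-0.5,0],
  [0,0,0,0],
])

```text
time: 4.78
position: [0.4646, -0.156, 0.0863]
tcp_rot: [0.231, 0.973, -0.001, -0.0]
contact_force: [-2.9, -4.6, 5.6]
finger_gap: -0.003
finger_force: 2.9
```

```bash
python3 - <<'E'
import st
from h import *
c=camera("top");im=c["image"][165:305,220:400,::-1];cv2.imwrite("pics/t2.png",cv2.resize(im,None,fx=3,fy=3,interpolation=2))
E
```

```text
4.775 book [-0.0034 -0.1188  0.0863] yhead 63.24 zax [-0.001 -0.002 -1.   ] F [-2.9  -4.56  5.62] [ 0.31  0.77 -0.13  2.09  0.32  0.31  1.01] -0.0031671477411059135
```

Request:
carry_out([
  [0,0,-0.6,0],
  [0,0.2,-0.5,0],
  [0,0.4,-0.5,0],
  [0,0.4,-0.5,0],
  [0,0,0,0],
])

```text
time: 5.45
position: [0.4706, -0.1448, 0.1067]
tcp_rot: [0.23, 0.973, 0.0, 0.001]
contact_force: [0.3, 0.7, -1.0]
finger_gap: -0.0
finger_force: 0.0
```

```bash
python3 - <<'E'
import st
from h import *
c=camera("scene");im=c["image"][190:345,225:400,::-1];cv2.imwrite("pics/s2.png",cv2.resize(im,None,fx=3.5,fy=3.5,interpolation=2))
E
```

```text
5.45 book [-0.003  -0.106   0.1067] yhead 63.41 zax [ 0.001  0.    -1.   ] F [ 0.28  0.67 -0.95] [ 0.3   0.73 -0.16  2.07  0.3   0.36  1.01] -8.166806103477901e-06
```

View pics/s2.png

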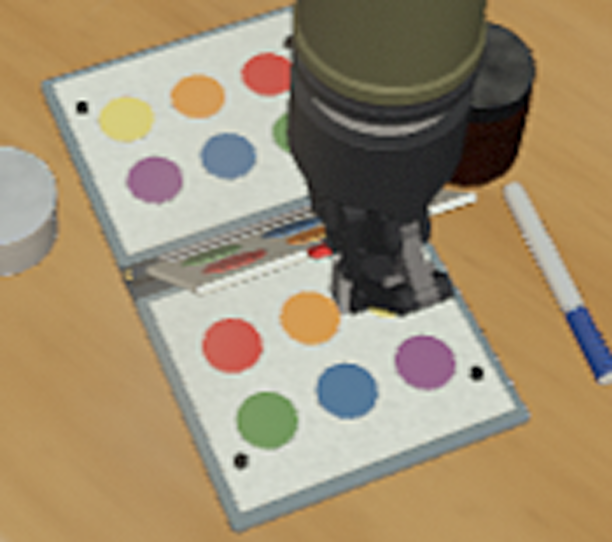

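The leaf has risen with the fingers; its free edge runs from (195,290) to (475,198) in the crop, with the tab at (320,252). I'll work out its angle from that edge.

```bash
cat > ang.py <<'E'
from h import *
# leaf angle from a scene pixel on the leaf at known book-x
def ang(c,u,v,bx):
    o,d=ray(c,u,v); n=EX; o2=o[:2]-C0
    t=(bx-o2@n)/(d[:2]@n); p=o+t*d; b=book(p)
    return b.round(4),np.hypot(b[1],b[2]-.019).round(4),np.arctan2(b[2]-.019,-b[1]).round(3)
E
python3 - <<'E'
from ang import *
c=camera("scene")
f=lambda u,v:(u/3.5+225,v/3.5+190)
print(ang(c,*f(195,290),-.075),ang(c,*f(475,198),.075),ang(c,*f(320,252),-.012))
E
```

```text
(array([-0.075 , -0.0828,  0.1277]), np.float64(0.1367), np.float64(0.92)) (array([ 0.075 , -0.0828,  0.1233]), np.float64(0.1332), np.float64(0.9)) (array([-0.012 , -0.0871,  0.1304]), np.float64(0.1414), np.float64(0.908))
```

Leaf at 0.91 rad, radius agrees. Continue over upright.

Request:
carry_out([
  [0,0.5,-0.4,0],
  [0,0.7,-0.5,0],
  [0,0.7,-0.5,0],
  [0,0.7,-0.4,0],
  [0,0.8,-0.4,0],
  [0,0.8,-0.3,0],
  [0,0,0,0],
])

```text
time: 6.42
position: [0.4897, -0.1069, 0.1316]
tcp_rot: [0.23, 0.973, 0.0, 0.001]
contact_force: [-0.2, -1.0, 0.1]
finger_gap: 0.002
finger_force: 0.0
```

Request:
carry_out([
  [0,0.8,-0.2,0],
  [0,0.8,-0.2,0],
  [0,0.8,-0.1,0],
  [0,0.8,-0.1,0],
  [0,0.8,0,0],
  [0,0,0,0],
])

```text
time: 7.18
position: [0.5073, -0.071, 0.1372]
tcp_rot: [0.23, 0.973, 0.0, 0.0]
contact_force: [-0.3, 0.1, 0.0]
finger_gap: 0.002
finger_force: 0.0
```

```bash
python3 - <<'E'
import st
from h import *
c=camera("scene");im=c["image"][190:345,225:400,::-1];cv2.imwrite("pics/s3.png",cv2.resize(im,None,fx=3.5,fy=3.5,interpolation=2))
E
```

```text
7.175 book [-0.0034 -0.0237  0.1372] yhead 63.43 zax [ 0.001  0.001 -1.   ] F [-0.26  0.09  0.04] [ 0.16  0.69 -0.17  1.99  0.24  0.48  0.91] 0.002070015945169504
```

View pics/s3.png

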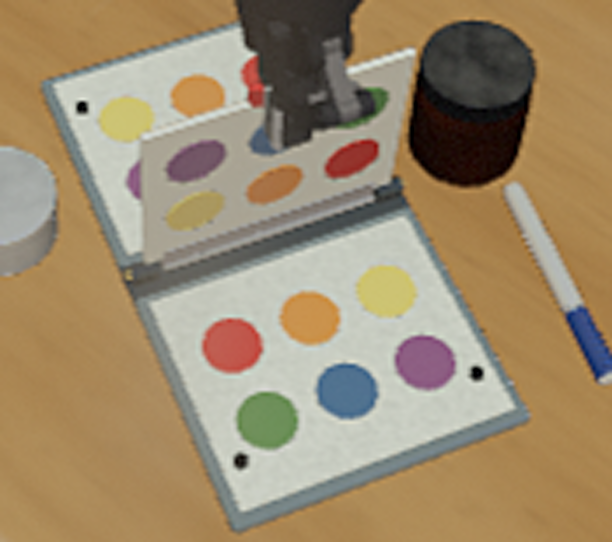

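Leaf is about upright (free edge from (145,137) to (413,52) in the crop) with the finger tip on its face, and the book hasn't moved. Next I'll follow the arc down the far side.

Request:
carry_out([
  [0,0.8,0.1,0],
  [0,0.8,0.2,0],
  [0,0.8,0.2,0],
  [0,0.8,0.3,0],
  [0,0.8,0.3,0],
  [0,0.8,0.4,0],
  [0,0.8,0.5,0],
  [0,0.8,0.5,0],
  [0,0,0,0],
])

```text
time: 8.35
position: [0.5356, -0.0139, 0.1118]
tcp_rot: [0.23, 0.973, 0.0, -0.0]
contact_force: [-0.2, -0.7, 0.7]
finger_gap: 0.001
finger_force: 0.0
```

```bash
python3 - <<'E'
import st
from h import *
c=camera("scene");im=c["image"][190:345,225:400,::-1];cv2.imwrite("pics/s4.png",cv2.resize(im,None,fx=3.5,fy=3.5,interpolation=2))
E
```

```text
8.35 book [-0.0038  0.04    0.1118] yhead 63.43 zax [-0.     0.001 -1.   ] F [-0.17 -0.67  0.68] [ 0.03  0.76 -0.15  1.94  0.23  0.46  0.82] 0.0010695821678198146
```

View pics/s4.png

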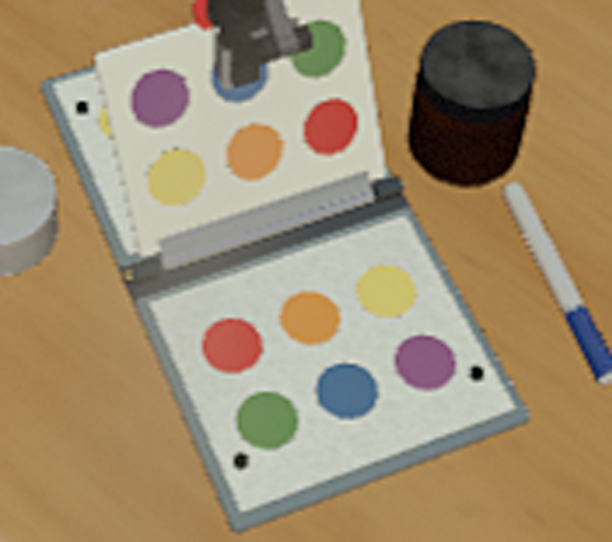

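The leaf leans well past upright (about 120°) with the fingertip on its upper face near (260,60). Continue down.

Request:
carry_out([
  [0,0.8,0.5,0],
  [0,0.8,0.5,0],
  [0,0.7,0.6,0],
  [0,0.7,0.7,0],
  [0,0.5,0.8,0],
  [0,0.5,0.8,0],
  [0,0.4,0.8,0],
  [0,0.4,0.8,0],
  [0,0,0,0],
])

```text
time: 9.52
position: [0.5566, 0.0282, 0.0565]
tcp_rot: [0.23, 0.973, -0.0, -0.001]
contact_force: [-0.3, 0.2, 0.3]
finger_gap: 0.003
finger_force: 0.0
```

Request:
carry_out([
  [0,0.2,0.6,0],
  [0,0.2,0.6,0],
  [0,0.1,0.6,0],
  [0,0.1,0.5,0],
  [0,0,0.4,0],
  [0,0,0,0],
])

```text
time: 10.28
position: [0.5594, 0.0333, 0.0299]
tcp_rot: [0.23, 0.973, -0.0, -0.0]
contact_force: [-0.5, -0.3, -0.6]
finger_gap: 0.002
finger_force: 0.0
```

```bash
python3 st.py
```

```text
10.275 book [-0.0037  0.093   0.0299] yhead 63.35 zax [-0.001  0.    -1.   ] F [-0.46 -0.34 -0.64] [-0.08  0.92 -0.1   1.89  0.23  0.35  0.74] 0.0015620674909865941
```

Request:
carry_out([
  [0,0,0.2,0],
  [0,0,0.2,0],
  [0,0,0.2,0],
  [0,0,0.2,0],
  [0,0,0,0],
])

```text
time: 10.9
position: [0.5596, 0.0331, 0.0221]
tcp_rot: [0.231, 0.973, -0.0, -0.0]
contact_force: [0.1, -0.6, 0.2]
finger_gap: 0.002
finger_force: 0.0
```

Request:
carry_out([
  [0,0,0.1,0],
  [0,0,0.1,0],
  [0,0,0,0],
])

```text
time: 11.28
position: [0.5597, 0.0331, 0.0214]
tcp_rot: [0.231, 0.973, -0.0, 0.0]
contact_force: [-1.9, 0.2, 9.8]
finger_gap: 0.003
finger_force: 5.3
```

Request:
carry_out([
  [0,0,0.1,0],
  [0,0,0,0],
  [0,0,0,0],
])

```text
time: 11.65
position: [0.5597, 0.0331, 0.0212]
tcp_rot: [0.231, 0.973, -0.0, 0.0]
contact_force: [-3.8, 0.4, 18.3]
finger_gap: 0.003
finger_force: 9.0
```

Request:
carry_out([
  [0,0,-0.5,0],
  [0,0,-1,0],
  [0,0,-2,0],
  [0,0,-3,0],
  [0,-1,-4,0],
  [0,-3,-4,0],
  [0,-4,0,0],
  [0,-4,0,0],
  [0,-4,0,0],
  [0,-4,0,0],
])

```text
time: 12.9
position: [0.4693, -0.1467, 0.1646]
tcp_rot: [0.231, 0.973, -0.0, 0.0]
contact_force: [-0.4, -0.3, -0.0]
finger_gap: -0.002
finger_force: 0.0
```

```bash
python3 - <<'E'
import st
from h import *
c=camera("scene");im=c["image"][180:345,205:400,::-1];cv2.imwrite("pics/s5.png",cv2.resize(im,None,fx=3.5,fy=3.5,interpolation=2))
E
```

```text
12.9 book [-0.0033 -0.1084  0.1646] yhead 63.35 zax [ 0. -0. -1.] F [-0.37 -0.26 -0.04] [ 0.34  0.63 -0.2   2.03  0.25  0.51  1.06] -0.0018390242943504393
```

View pics/s5.png

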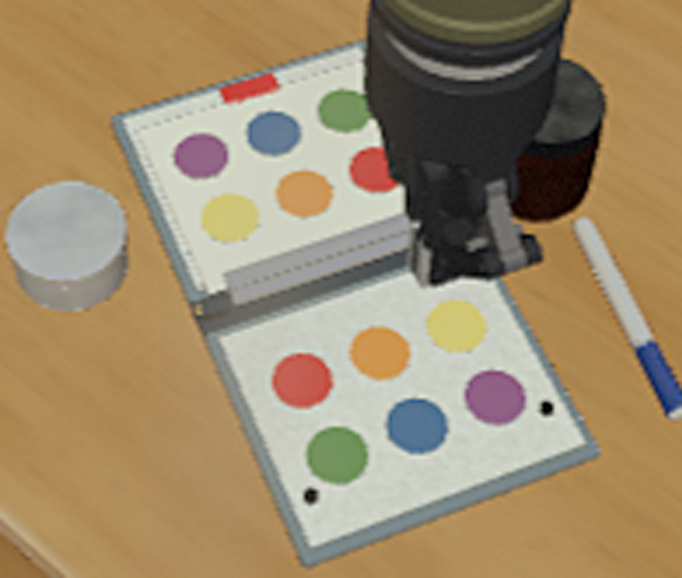

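The leaf lies on the left cover with the tab at (250,88) in the crop. Book, tin, jar and pen look unmoved. One angle check, then hand in.

```bash
python3 - <<'E'
from ang import *
c=camera("scene");hsv=cv2.cvtColor(c["image"],cv2.COLOR_RGB2HSV)
m=((hsv[...,0]<6)|(hsv[...,0]>174))&(hsv[...,1]>150)&(hsv[...,2]>90);m[:198]=0;m[212:]=0;m[:,:262]=0;m[:,290:]=0
ys,xs=np.nonzero(m);print(len(xs));print(ang(c,xs.mean(),ys.mean(),0.),book(plane(c,xs.mean(),ys.mean(),.02)))
E
```

```text
65
(array([-0.    ,  0.1358,  0.0278]), np.float64(0.1361), np.float64(3.077)) [0.00226587 0.14185171 0.02      ]
```

```bash
python3 -c "
from bench import job
print(job.finish_job())"
```

```text
the job is handed in; nothing more can be done
None
```

I turned the leaf over the spine and pressed it flat on the left-hand cover at about 18 N; in the last picture the book, jar, tin and marker look unmoved, and the job is handed in, but no verdict came back.

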